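Lock the vent port's jam nut on a grow-tub lid

ROBOT

A 6-joint arm with a two-finger parallel gripper is mounted at the origin on the work surface. World frame = base frame: x ahead of the robot, y to its left, z up, the work surface at z = 0. Lengths are in mm, angles in rad, forces in N, time in s.
With the tool pointing down it reaches from about 350 to 775 mm from the base axis. Payload 7.3 kg.
Tool frame: the origin (TCP) lies on the front face of the gripper's body, between the roots of the fingers; the fingertips stand 66 mm ahead of it and the grasp point (between the pads) lies 47 mm ahead of it (bot.tip_extent is the distance from the TCP to the fingertips, in mm); z points along the fingers, y is the line along which they close (so a half turn about z gives the same grasp; the last joint's range is limited). The gripper opens to 92 mm and grips with 3 to 60 N. Pads are 19 mm wide; open, the fingers measure 130 mm over their backs; the gripper's body (75 mm by 190 mm) begins 47 mm behind the grasp point.
Start: joints at [1.132, 0.342, 1.524, -0, 1.275, -0.146], TCP at [151.515, 502.675, 292.241] pointing down, gripper open.
Joint ranges: [-2.53, 2.53], [-0.77, 2.02], [0.04, 2.7], [-1, 4.14], [0.28, 2.66], [-3.11, 3.11]. Speed limits (rad/s): [2.57, 2.57, 3.14, 3.14, 3.14, 3.14].

INTERFACE

Orientations are given as [roll, pitch, yaw] about the fixed x, y, z axes, in that order (R = Rz(yaw) Ry(pitch) Rx(roll)).
In Python, from plant import readout, viewer, order, bot gives the robot as it stands.
- The arm moves only by the shell command python3 -m creep 'ROWS'. ROWS is text: rows parted by semicolons, each of 7 numbers parted by spaces: the shift along the world's x, y, z in m, then the turn, a rotation vector about the world's x, y, z in rad, then the opening in per cent of the stroke, from 0 (shut) to 100 (fully open). A call has 1 to 8 rows; each row shifts and turns the commanded pose from where the row before left it; what a row does not reach is not made up. A row lasts 1/12 s, in which the tool goes at most 41.7 mm and 7.16 degrees, less where a joint would pass 70% of its speed; a pose out of reach is approached as far as the arm can. A call is refused whole if a number of a shift passes 0.0417 or a number of a turn 0.125, either way. A call with a gripper value outside its range is refused whole. The fingers move at their own pace and stop on an object; the grip force is fixed at half the most. Time passes only in rows, so rows that do not move let the fingers close. It gives the time, the measured TCP pose, the force, the opening and the grip force at its end, in the units of the state.
- readout.get_obs(): the state, without advancing time (a new reading comes with each control period).
- viewer.capture(name): name is "side" or "top" or "wrist"; returns the picture (480x640x3 uint8, red, green, blue); there is no depth.
- viewer.camera_info(name): a dict with "fx", "fy", "cx", "cy" (pixels), "origin" and "rotation" of the camera in the world. Camera axes: x right, y up, looking along -z (the intrinsics and any distortion apply to the point x, -y, -z); pixel columns grow to the right and rows downward; lengths in mm; the calibration is good to about 2 mm. A picture is of the moment at which its call begins: read the wrist's pose just before it. camera_info takes no time and is no camera call; for the wrist camera it gives the pose at the moment of the call.
- order.close_job(): hands the job in; it is judged then, once.
The state is a dict: "time": time; "joint_positions": joint angles; "dq": joint speeds; "tau": joint torques, N m; "tool_pos": TCP position; "tcp_rot": TCP orientation; "contact_force": force on the tool from outside, world axes, zero at the start; "moment": the same for the moment, N m; "grip_width": finger opening in mm; "finger_force": force on a finger pad.
Only numpy, scipy, OpenCV 4.12 (cv2) and the standard library are available. Lean on these libraries where they do the work, as an engineer would, in place of code of your own. Each camera call takes 0.05 s, during which the arm holds its last target. There are 200 camera calls.

TASK

Lock the vent port on the tub lid: slide the blue-handled open spanner fully onto the silver lower nut, flat on the lid with its handle beside the steel stop pin, and let go of it so that the pin holds it. Then swing the crank clockwise to tighten the orange jam nut down until it turns firm (past the light drag of the washer), without forcing it against its hard end, and keep that firm pull for a moment. The lower nut must not turn along, beyond the spanner's little play; leave the spanner on the nut, the jam nut tight, let go of everything, and leave the other things on the bench where they are.

Things in the scene. Friction and masses are not known exactly. Their poses are not given: they have to be found in the camera images.
- jig: fixed white tub lid on a black cradle; origin on the bench under the port's axis, z up. Lid top flat, 36 mm above bench, spans x -110 to 140, y -110 to 110 mm. 10 mm rims at y = +-106 (x -30 to 140) and x = 136; green latch at +x. The -x edge is open: the spanner slides on from there, moving along +x, handle ending along -x. The orange neck with both nuts stands at x = y = 0
- stop: fixed upright steel pin, diameter 10, 34 mm tall, on the lid; origin at its foot, at x -100, y +20 mm in the jig's frame. The seated spanner's handle passes on the pin's -y side with a 4 mm gap; tightening drags the handle against the pin
- lower_nut (a joint): turn of the silver lower nut from its set position, rad, clockwise from above positive; starts at 0. It is stiff by itself (0.16 N m), yet is dragged along by the jam nut unless held by the spanner, whose play lets it turn about 0.2 rad before the pin takes the load; more than 0.35 rad spoils its setting
- nut_center (a point): on the axis of the silver hexagonal lower nut, 6 mm above the lid's top (mid-height of a seated spanner head). Nut 40 mm across flats, 46 mm across corners, 18 mm tall, sitting on the lid; at the start two flats are parallel to the jig's x. Axes as the jig's at the start, turning with the nut
- jam (a joint): free run-down of the orange jam nut, rad, clockwise from above: starts at 0 to 0.3, stays at 0.6 once down on its washers, and shows nothing of the tightening after that: the crank drags at 0.28 N m (3.3 N at the knob) for an unknown 0.2 to 1.0 rad, then is firm at 0.75 N m (8.8 N at the knob) for 0.1 rad, then meets a hard end. Stays where left; turning back loosens
- knob_center (a point): centre of the upright round black knob on the end of the crank fitted to the jam nut; the knob spins freely on its pin. Knob 20 mm diameter, 36 mm tall, centre 62 mm above the lid's top, 85 mm from the port's axis, on a flat steel arm 9 mm thick. Site x points away from the port's axis along the arm. Clockwise from above tightens
- spanner_grip (a point): grasp point on the blue handle of the loose spanner (0.14 to 0.26 kg, lying flat), half-way up, 12 mm above its underside, 140 mm behind the jaw's centre. Handle 22 mm wide (y), 24 mm tall, from 45 mm behind to 100 mm ahead of this point; underside level with the head's. Site x points to the jaw's open end, z up
- spanner_jaw (a point): centre of the steel open jaw, at mid-height of the 12 mm thick head; axes as spanner_grip. Jaw 42.6 mm wide between parallel flats, open to +x, flared tips end 24 mm ahead (53 mm mouth); its closed back is 25 mm behind, the head ends 35 mm behind and is 62 mm wide (68 mm at the tips)
- mister: bystander: white bottle, 60 mm diameter, 120 mm tall, origin under its centre
- spare_port: bystander: orange port fitting, flange 60 mm diameter, 34 mm tall, origin under its centre
- filter_jar: bystander: low jar with green cap, 68 mm diameter, 80 mm tall, origin under its centre
Not all that is in view belongs to the job. Of the things that look like the part that bears spanner_grip, the smallest one is meant.

How it is judged:
By the outcome, as a careful person would: the job done as asked, in the order asked, and still so for the second after the job is handed in, with the robot touching nothing.
It also fails if it takes over 69 s, if anything falls off the work surface, if the arm or the gripper's body presses on something with over 40 N, if the wrist force passes 120 N, or if a joint passes its speed limit or range.

## Working session

There is one attempt and no reset: what is moved stays moved. The work goes in short steps, Python scripts to look and compute and a shell command to move; the robot and the scene stay as the last step left them, time stands still between calls to the robot, and variables do not carry over. Pictures are saved under pics/ and viewed, at most 14 in all, crops included, and the job is handed in when it is done.

```bash
mkdir -p pics; ls; python3 - <<'E'
from plant import readout, viewer, order, bot
import cv2,numpy as np
o=readout.get_obs();print({k:np.round(v,3).tolist() for k,v in o.items()})
ims=[]
for n in("top","side"):
    im=viewer.capture(n);cv2.imwrite(f"pics/{n}0.png",im[:,:,::-1]);c=viewer.camera_info(n);print(n,{k:np.round(v,4).tolist() if not isinstance(v,str) else v for k,v in c.items()})
E
```

```text
pics
{'time': 0.0, 'joint_positions': [1.132, 0.343, 1.525, 0.0, 1.275, -0.146], 'dq': [0.0, 0.0, -0.001, -0.0, 0.001, 0.001], 'tau': [0.001, -43.125, -24.422, 0.072, 0.056, -0.0], 'tool_pos': [151.391, 502.397, 291.568], 'tcp_rot': [-3.14, -0.0, 2.849], 'contact_force': [0.552, -0.53, 0.063], 'moment': [0.022, 0.033, 0.005], 'finger_force': 0.0, 'grip_width': 91.651}
top {'fx': 578.9669, 'fy': 578.9669, 'cx': 325.0154, 'cy': 240.2074, 'origin': [258.7849, -58.9596, 1846.6623], 'rotation': [0.148, -0.0054, -1.5479]}
side {'fx': 491.019, 'fy': 491.019, 'cx': 317.6088, 'cy': 235.6305, 'origin': [382.0383, -861.1937, 1055.4548], 'rotation': [0.6978, 0.0163, -0.2014]}
```

View pics/top0.png

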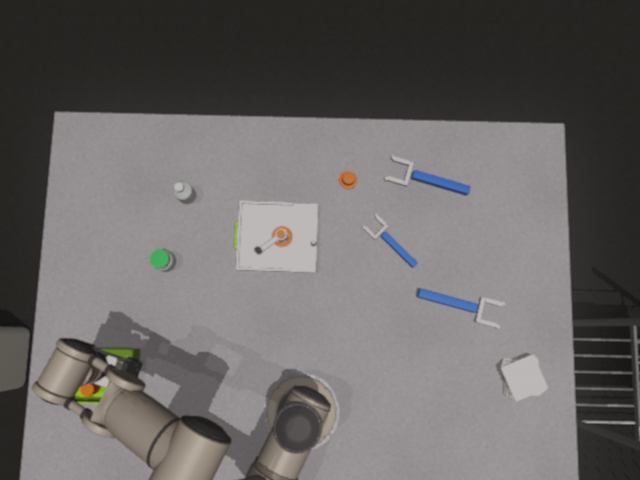

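View pics/side0.png

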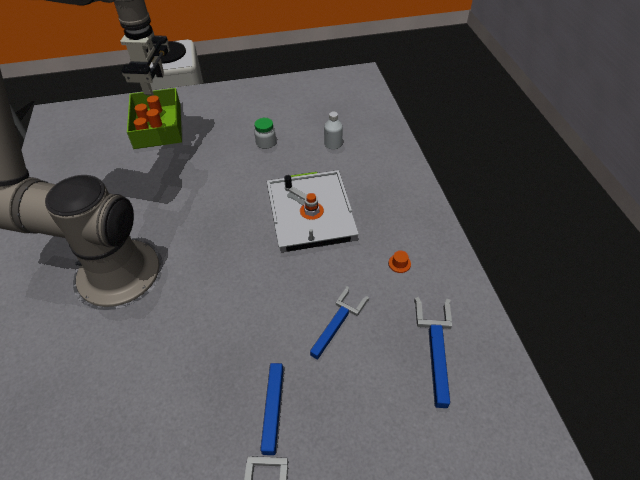

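Lookalikes for the spanner in the top view: A (430,180), B (397,243) and C (460,303), all blue-handled. B is the smallest, so I choose it. The bystanders are the spare port at (348,180), the mister at (183,192) and the jar at (162,260). Next I measure, with a close crop of B.

```bash
cat > h.py <<'E'
from plant import readout, viewer, order, bot
import cv2,numpy as np
from scipy.spatial.transform import Rotation as Ro
np.set_printoptions(suppress=True,precision=1)
def shot(n,f=None):
    c=viewer.camera_info(n);im=viewer.capture(n)
    if f: cv2.imwrite(f"pics/{f}.png",im[:,:,::-1])
    return im,c
def ray(c,u,v):
    d=np.stack([(np.asarray(u,float)-c["cx"])/c["fx"],-(np.asarray(v,float)-c["cy"])/c["fy"],-np.ones(np.shape(u))],-1)
    return np.array(c["origin"]),d@Ro.from_euler("xyz",c["rotation"]).as_matrix().T
def plane(c,u,v,z):
    o,d=ray(c,u,v); return o+d*((z-o[2])/d[...,2])[...,None]
def proj(c,P):
    p=(np.asarray(P,float)-c["origin"])@Ro.from_euler("xyz",c["rotation"]).as_matrix()
    return np.stack([c["cx"]-c["fx"]*p[...,0]/p[...,2],c["cy"]+c["fy"]*p[...,1]/p[...,2]],-1)
def blobs(im,lo,hi,amin=30):
    m=cv2.inRange(cv2.cvtColor(im,cv2.COLOR_RGB2HSV),np.array(lo),np.array(hi))
    cs,_=cv2.findContours(m,cv2.RETR_EXTERNAL,cv2.CHAIN_APPROX_NONE)
    return [c for c in cs if cv2.contourArea(c)>amin]
BLUE=((105,150,50),(130,255,255));OR=((3,170,80),(16,255,255))
def rect(c,ct,z):
    p=plane(c,ct[:,0,0],ct[:,0,1],z)[:,:2].astype(np.float32)
    r=cv2.minAreaRect(p); b=cv2.boxPoints(r); e=[b[1]-b[0],b[2]-b[1]]
    L=max(e,key=np.linalg.norm); return np.array(r[0]),sorted(r[1]),np.degrees(np.arctan2(L[1],L[0]))
E
python3 - <<'E'
from h import *
im,c=shot("top")
for b in blobs(im,*BLUE): print("blue",b.mean((0,1)),*rect(c,b,24))
for b in blobs(im,*OR): print("or",b.mean((0,1)),rect(c,b,40)[:2])
# lid corners
h=cv2.cvtColor(im,cv2.COLOR_RGB2HSV); m=((h[:,:,1]<25)&(h[:,:,2]>165)).astype(np.uint8)
cs,_=cv2.findContours(m,cv2.RETR_EXTERNAL,2)
for b in cs:
    if cv2.contourArea(b)>1500: print("lid",b.mean((0,1)),*rect(c,b,38))
print("jaw",plane(c,375,228,6),"stop",plane(c,313.5,243.5,70),"knob",plane(c,257.5,250.5,116),"neck",plane(c,282,236.5,80))
cr=[cv2.resize(im[a:a+90,b:b+120],None,fx=5,fy=5,interpolation=2) for a,b in((195,220),(195,340))]
cv2.imwrite("pics/crop1.png",cv2.resize(np.hstack(cr),(800,300))[:,:,::-1])
w=viewer.camera_info("wrist");print(w)
E
```

```text
blue [447.  299.9] [ 349.7 -451.8] [21.88497543334961, 186.01144409179688] 75.806145
blue [398.4 248.7] [ 508.2 -296.5] [16.015396118164062, 136.45050048828125] 45.58253
blue [440.5 181.8] [ 730.5 -432.2] [24.746990203857422, 183.4146270751953] 74.44699
or [ 88.9 388.9] (array([ 54.4, 640.6]), [30.885150909423828, 52.27690505981445])
or [347.5 179.3] (array([ 730. , -130.1]), [42.82809829711914, 48.18094253540039])
lid [277.1 229.3] [539.9  90.3] [222.063720703125, 251.8345947265625] 89.456894
jaw [ 577.  -222.9    6. ] stop [512.6 -27.1  70. ] knob [480.8 140.2 116. ] neck [530.7  70.5  80. ]
{'fx': 354.9354915023257, 'fy': 354.9354915023257, 'cx': 316.97575922229754, 'cy': 234.8177492293657, 'origin': array([ 78.9, 524. , 383.7]), 'rotation': array([-0.3,  0. ,  1.3])}
```

View pics/crop1.png

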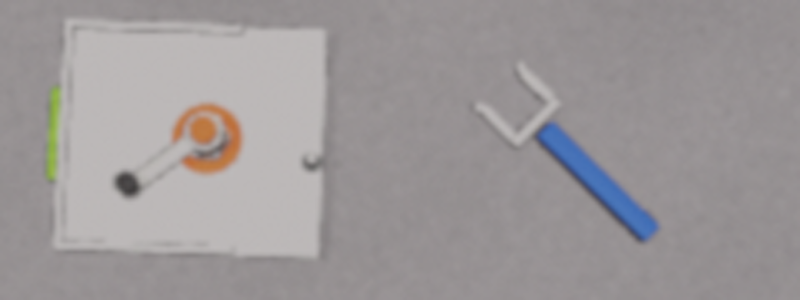

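The crop confirms B: the jaw opens to the upper left at (515,105) and the blue handle runs to (645,225). It also shows the crank at (127,184) and the pin at (312,160). Moving in for a closer wrist view of the jig.

```bash
R='0.0176 -0.0266 0 0 0 -0.12 100'
python3 -m creep '0.0176 -0.0266 0 0 0 -0.12 100;0.0176 -0.0266 0 0 0 -0.12 100;0.0176 -0.0266 0 0 0 -0.12 100;0.0176 -0.0266 0 0 0 -0.12 100;0.0176 -0.0266 0 0 0 -0.12 100;0.0176 -0.0266 0 0 0 -0.12 100;0.0176 -0.0266 0 0 0 -0.12 100'
python3 -m creep '0.0176 -0.0266 0 0 0 -0.12 100;0.0176 -0.0266 0 0 0 -0.12 100;0.0176 -0.0266 0 0 0 -0.12 100;0.0176 -0.0266 0 0 0 -0.12 100;0.0176 -0.0266 0 0 0 -0.12 100;0.0176 -0.0266 0 0 0 -0.12 100;0.0176 -0.0266 0 0 0 -0.12 100;0 0 0 0 0 0 100'
python3 - <<'E'
from h import *
im,c=shot("wrist","w1")
print(c["origin"],c["rotation"],readout.get_obs()["tool_pos"])
for n,P in dict(neck=(535,73,60),stop=(513,-27,60),knob=(481,140,98)).items(): print(n,proj(c,P))
E
```

```text
time: 0.73
tool_pos: [275.1, 315.1, 292.1]
tcp_rot: [-3.141, 0.0, 2.003]
contact_force: [0.0, -0.2, 0.8]
grip_width: 91.9
finger_force: 0.0
time: 1.4
tool_pos: [400.4, 126.7, 292.2]
tcp_rot: [3.14, 0.001, 1.159]
contact_force: [1.8, 0.5, -0.1]
grip_width: 91.7
finger_force: 0.0
[429.9 195.4 384.1] [-0.3 -0.  -0.4] [399.  128.3 292. ]
neck [471.8 209.6]
stop [479.2 306.9]
knob [402.5 170.9]
```

View pics/w1.png

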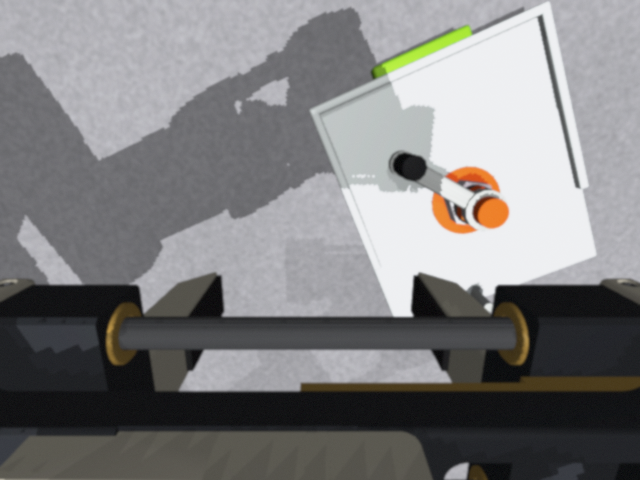

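The wrist view shows lid corners at (312,110), (548,4) and (596,254). The knob top is at (410,166), the flange at (467,200), the cap at (490,212), and the pin is half hidden at (480,293).

```bash
python3 - <<'E'
from h import *
im=cv2.imread("pics/w1.png")[:,:,::-1]; c=viewer.camera_info("wrist")
A=plane(c,312,110,46);B=plane(c,548,3,46);C=plane(c,596,254,36)
print(A,B,C)
for p,q in((A,B),(B,C)): d=(q-p)[:2];print(np.linalg.norm(d),np.degrees(np.arctan2(d[1],d[0])))
g=cv2.cvtColor(im,cv2.COLOR_RGB2HSV)
k=(g[:,:,2]<45).astype(np.uint8);k[:140]=0;k[190:]=0;k[:,:385]=0;k[:,440:]=0
cs,_=cv2.findContours(k,0,1)
for b in cs:
    if cv2.contourArea(b)>50: print("knob",cv2.boundingRect(b),cv2.minEnclosingCircle(b))
for b in blobs(im,*OR): print("or",cv2.boundingRect(b),cv2.minEnclosingCircle(b),cv2.contourArea(b))
i2,ct=shot("top")
for z in (60,70,80,90,100): print(z,plane(c,491,212,z))
print("flange",plane(c,463,203,42),"knob",plane(c,412,166,116))
for b in blobs(i2,*OR,5): print("top or",cv2.boundingRect(b),b.mean((0,1)))
E
```

```text
[431.6 215.9  46. ] [645.9 215.5  46. ] [646.3 -29.4  36. ]
214.2796188514419 -0.09459815408382999
244.94691846430135 -89.90816665544183
knob (394, 154, 32, 26) ((409.5, 165.0), 15.787753105163574)
or (474, 198, 34, 29) ((490.5, 211.5), 16.688419342041016) 725.0
or (433, 194, 41, 39) ((453.5, 212.0), 25.869966506958008) 459.0
or (448, 168, 50, 22) ((472.5, 182.0), 25.480484008789062) 449.5
60 [549.2  66.6  60. ]
70 [545.4  70.7  70. ]
80 [541.7  74.7  80. ]
90 [538.   78.7  90. ]
100 [534.2  82.8 100. ]
flange [533.1  79.   42. ] knob [483.6 146.5 116. ]
top or (108, 383, 17, 13) [116.1 388.8]
top or (81, 369, 32, 27) [ 96.4 381.7]
top or (68, 369, 19, 12) [ 76.8 374.4]
top or (340, 172, 16, 14) [347.3 179.4]
```

```bash
python3 -m creep '0.0075 -0.037 -0.0035 0 0 -0.03 100;0.0075 -0.037 -0.0035 0 0 -0.03 100;0.0075 -0.037 -0.0035 0 0 -0.03 100;0.0075 -0.037 -0.0035 0 0 -0.03 100;0.0075 -0.037 -0.0035 0 0 -0.03 100;0.0075 -0.037 -0.0035 0 0 -0.03 100' >/dev/null
python3 -m creep '0.0075 -0.037 -0.0035 0 0 -0.03 100;0.0075 -0.037 -0.0035 0 0 -0.03 100;0.0075 -0.037 -0.0035 0 0 -0.03 100;0.0075 -0.037 -0.0035 0 0 -0.03 100;0.0075 -0.037 -0.0035 0 0 -0.03 100;0.0075 -0.037 -0.0035 0 0 -0.03 100;0 0 0 0 0 0 100;0 0 0 0 0 0 100'
python3 - <<'E'
from h import *
im,c=shot("wrist","w2")
for b in blobs(im,*BLUE,200): print("blue",cv2.boundingRect(b),*rect(c,b,24),cv2.contourArea(b))
E
```

```text
time: 2.67
tool_pos: [488.2, -313.6, 249.1]
tcp_rot: [-3.14, -0.0, 0.809]
contact_force: [0.5, 0.7, -0.3]
grip_width: 91.9
finger_force: 0.0
blue (267, 349, 59, 44) [ 362.7 -413.7] [35.97568130493164, 61.752620697021484] 75.16734 1297.5
blue (312, 104, 25, 159) [ 510.2 -298.3] [20.046363830566406, 141.54296875] 45.96623 3321.0
blue (558, 3, 82, 221) [ 727.4 -431.3] [44.120811462402344, 190.35885620117188] 74.45736 10083.5
```

View pics/w2.png

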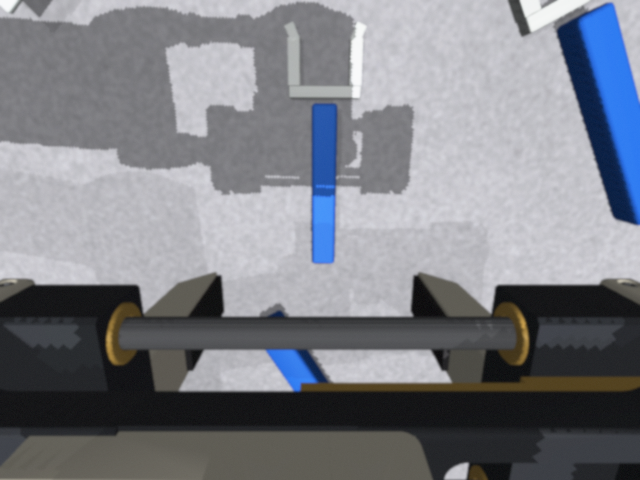

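The wrist view shows spanner B between the fingers, its handle at (312–336, 104–262) and jaw tips at (292,22) and (360,24). Going down to grasp it.

```bash
python3 -m creep '0.005 0.001 -0.03 0 0 0 100;0.005 0.0015 -0.03 0 0 0 100;0 0 -0.03 0 0 0 100;0 0 -0.03 0 0 0 100;0 0 -0.03 0 0 0 100;0 0 -0.02 0 0 0 100;0 0 -0.01 0 0 0 100;0 0 0 0 0 0 100'
python3 -m creep '0 0 0 0 0 0 0;0 0 0 0 0 0 0;0 0 0 0 0 0 0;0 0 0 0 0 0 0;0 0 0 0 0 0 0;0 0 0 0 0 0 0;0 0 0 0 0 0 0;0 0 0 0 0 0 0'
```

```text
time: 3.38
tool_pos: [497.4, -308.6, 68.6]
tcp_rot: [-3.137, 0.0, 0.811]
contact_force: [0.1, 0.4, -0.3]
grip_width: 91.9
finger_force: 0.0
time: 4.05
tool_pos: [497.9, -311.3, 70.3]
tcp_rot: [3.141, -0.0, 0.809]
contact_force: [0.2, 0.6, -0.2]
grip_width: 43.0
finger_force: 0.0
```

```bash
python3 -m creep '0 0 0 0 0 0 0;0 0 0 0 0 0 0;0 0 0 0 0 0 0;0 0 0 0 0 0 0;0 0 0 0 0 0 0;0 0 0 0 0 0 0'
python3 -m creep '0 0 0.01 0 0 0 0;0 0 0.02 0 0 0 0;0 0 0.03 0 0 0 0;0 0 0.02 0 0 0 0;0 0 0.004 0 0 0 0;0 0 0 0 0 0 0'
python3 -m creep '0.005 0.026 0 0 0 0.096 0;0.005 0.026 0 0 0 0.096 0;0.005 0.026 0 0 0 0.096 0;0.005 0.026 0 0 0 0.096 0;0.005 0.026 0 0 0 0.096 0;0.005 0.026 0 0 0 0.096 0;0.005 0.026 0 0 0 0.096 0;0.005 0.026 0 0 0 0.096 0'
python3 -m creep '0 0 0 0 0 0 0;0 0 0 0 0 0 0'
python3 - <<'E'
from h import *
im,c=shot("wrist","w3")
for b in blobs(im,*BLUE,200): print("blue",cv2.boundingRect(b),*rect(c,b,108),cv2.contourArea(b))
for b in blobs(im,*OR,100): print("or",cv2.boundingRect(b),cv2.minEnclosingCircle(b))
o=readout.get_obs();print(o["tool_pos"],o["tcp_rot"],o["grip_width"],c["origin"],c["rotation"])
E
```

```text
time: 4.55
tool_pos: [497.9, -311.2, 70.2]
tcp_rot: [3.142, 0.0, 0.809]
contact_force: [0.2, -0.2, -0.2]
grip_width: 21.6
finger_force: 30.0
time: 5.05
tool_pos: [498.4, -311.6, 155.9]
tcp_rot: [3.138, -0.0, 0.809]
contact_force: [0.5, -1.6, -2.0]
grip_width: 21.9
finger_force: 30.0
time: 5.72
tool_pos: [537.0, -101.6, 152.4]
tcp_rot: [-3.138, -0.001, 1.581]
contact_force: [-0.0, 0.0, -1.2]
grip_width: 21.6
finger_force: 30.0
time: 5.88
tool_pos: [537.3, -101.7, 152.7]
tcp_rot: [-3.139, -0.001, 1.579]
contact_force: [0.4, 0.0, -2.4]
grip_width: 22.1
finger_force: 30.0
blue (295, 350, 45, 33) [ 536.9 -128.1] [16.777008056640625, 19.95541000366211] 0.61901665 1395.0
blue (289, 91, 57, 226) [536.3 -57.9] [21.752044677734375, 90.08518981933594] -89.39976 11582.0
or (547, 245, 93, 73) ((593.0, 284.0), 46.69057083129883)
[ 537.3 -102.8  152.9] [-3.1 -0.   1.6] 21.815047870062813 [536.4 -26.9 244.7] [-0.3  0.   0. ]
```

View pics/w3.png

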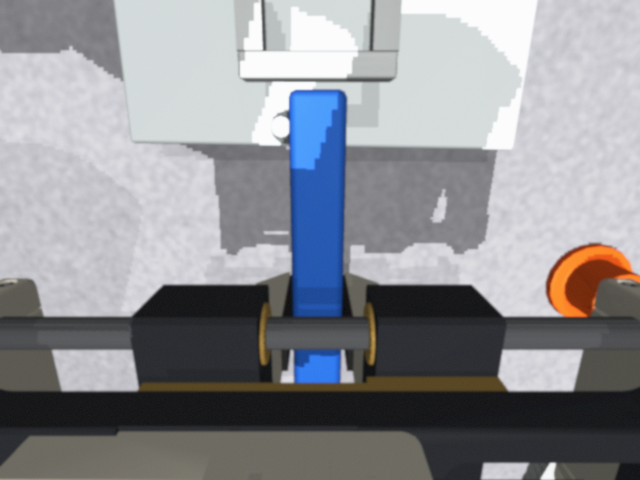

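The held spanner has its handle front edge at row 91 and head back edge at row 79. The pin top is at (281,126), and the lid's -x edge runs from (132,140) to (513,149). Working out the offsets.

```bash
python3 - <<'E'
from h import *
c=viewer.camera_info("wrist")
print("pin",plane(c,282,126,70),"lid",plane(c,132,140,36),plane(c,513,149,36))
print("handle front L/R",plane(c,290,93,106),plane(c,346,93,106),"mid row 250",plane(c,292,250,106),plane(c,344,250,106))
# head top z = 82+12=94 nominal
for z in (88,94,98): print("head back",plane(c,238,79,z),plane(c,396,79,z),"inner back",plane(c,262,50,z),plane(c,372,50,z),"front",plane(c,264,5,z),plane(c,371,5,z))
im,ct=shot("top");cv2.imwrite("pics/t2.png",cv2.resize(im[190:290,220:360],None,fx=5,fy=5,interpolation=2)[:,:,::-1])
print(proj(ct,[(537,27,90),(539,78,88),(519,-22,70)]))
E
```

```text
pin [519.7 -25.5  70. ] lid [430.8 -33.3  36. ] [648.4 -36.7  36. ]
handle front L/R [526.3 -14.5 106. ] [546.8 -14.3 106. ] mid row 250 [526.3 -74.9 106. ] [547.8 -74.8 106. ]
head back [503.8  -7.5  88. ] [568.4  -7.1  88. ] inner back [514.    3.3  88. ] [558.    3.6  88. ] front [515.4  19.1  88. ] [556.8  19.3  88. ]
head back [505.1  -8.3  94. ] [567.1  -7.9  94. ] inner back [514.9   2.1  94. ] [557.2   2.4  94. ] front [516.2  17.3  94. ] [556.1  17.5  94. ]
head back [505.9  -8.8  98. ] [566.3  -8.4  98. ] inner back [515.5   1.3  98. ] [556.7   1.6  98. ] front [516.7  16.1  98. ] [555.5  16.3  98. ]
[[296.  234.3]
 [279.5 233.4]
 [311.9 241.4]]
```

View pics/t2.png

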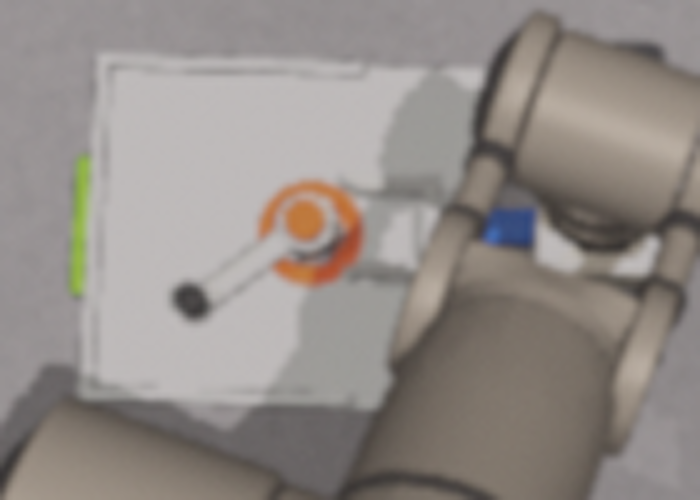

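Axis ≈ (539.6, 75.3) from both the pin and the lid edges. The jaw is at (536, 27), level. I shift it +2.5 mm in x and -5 mm in y, then lower it.

```bash
python3 -m creep '0.0025 -0.004 0 0 0 -0.006 0;0 0 -0.015 0 0 0 0;0 0 -0.015 0 0 0 0;0 0 -0.01 0 0 0 0;0 0 -0.003 0 0 0 0;0 0 0 0 0 0 0;0 0 0 0 0 0 0'
python3 - <<'E'
from h import *
im,c=shot("wrist","w4")
for b in blobs(im,*BLUE,200): print("blue",cv2.boundingRect(b),*rect(c,b,62.5))
print("pin?",proj(c,(519.7,-25.5,70)),readout.get_obs()["tool_pos"])
E
```

```text
time: 6.57
tool_pos: [540.6, -107.7, 111.5]
tcp_rot: [3.141, 0.0, 1.57]
contact_force: [0.1, -0.8, -1.4]
grip_width: 21.4
finger_force: 30.0
blue (295, 350, 45, 33) [ 540.2 -137.3] [17.3160343170166, 20.571779251098633] -0.013259448
blue (289, 91, 57, 226) [539.9 -64.9] [22.50860023498535, 93.08775329589844] -89.34969
pin? [259.2 110. ] [ 540.8 -107.6  111.8]
```

View pics/w4.png

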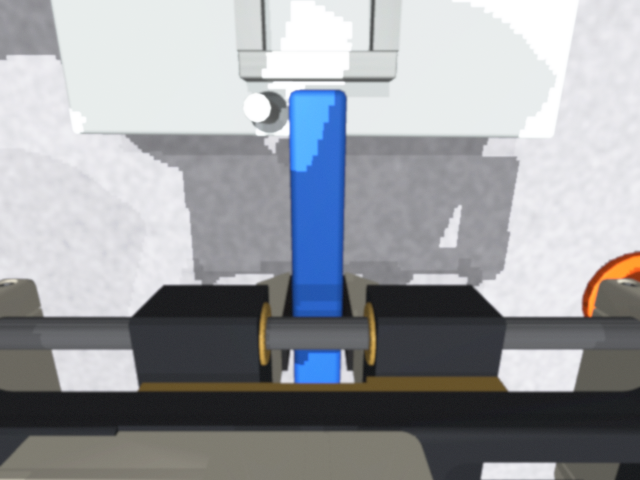

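The pin top is at (258,107), the lid corners are at (75,132) and (554,136), and the head's back edge is at row 79, clear of the pin.

```bash
python3 - <<'E'
from h import *
c=viewer.camera_info("wrist")
print("pin",plane(c,258,107,70),"lid",plane(c,75,132,36),plane(c,554,136,36))
print("handle",plane(c,290,95,65),plane(c,346,95,65),plane(c,292,250,65),plane(c,344,250,65))
print("head",plane(c,238,79,53),plane(c,396,79,53),"jawinner",plane(c,264,20,53),plane(c,371,20,53))
o=readout.get_obs();print(o["tool_pos"],o["tcp_rot"])
E
python3 -m creep '0 0 -0.0025 0 0 0 0;0 0 0 0 0 0 0;0 0 -0.0015 0 0 0 0;0 0 0 0 0 0 0;0 0 0 0 0 0 0'
```

```text
pin [519.5 -24.4  70. ] lid [430.7 -33.   36. ] [648.5 -34.7  36. ]
handle [530.6 -19.9  65. ] [551.  -19.9  65. ] [530.1 -79.7  65. ] [551.6 -79.7  65. ]
head [509.5 -13.   53. ] [571.4 -13.   53. ] jawinner [520.5   7.5  53. ] [560.7   7.5  53. ]
[ 540.8 -107.6  111.8] [3.1 0.  1.6]
time: 7.03
tool_pos: [540.4, -107.2, 107.3]
tcp_rot: [3.141, 0.0, 1.571]
contact_force: [0.6, 0.5, -1.8]
grip_width: 22.0
finger_force: 30.0
```

```bash
python3 -m creep '-0.0008 0 -0.0008 0 0 0 0;0 0.006 0 0 0 0 0;0 0.008 0 0 0 0 0;0 0.008 0 0 0 0 0;0 0 0 0 0 0 0'
python3 -m creep '0 0.006 0 0 0 0 0;0 0.006 0 0 0 0 0;0 0.006 0 0 0 0 0;0 0 0 0 0 0 0'
```

```text
time: 7.45
tool_pos: [539.4, -83.3, 106.4]
tcp_rot: [-3.141, -0.001, 1.572]
contact_force: [-0.1, 0.5, -2.8]
grip_width: 22.0
finger_force: 30.0
time: 7.78
tool_pos: [539.5, -66.0, 106.4]
tcp_rot: [-3.141, -0.0, 1.572]
contact_force: [0.3, 1.0, -2.5]
grip_width: 21.8
finger_force: 30.0
```

```bash
python3 -m creep '0 0.004 0 0 0 0 0;0 0.004 0 0 0 0 0;0 0.002 0 0 0 0 0;0 0 0 0 0 0 0;0 0 0 0 0 0 0'
python3 -m creep '0 0.001 0 0 0 0 0;0 0.001 0 0 0 0 0;0 0 0 0 0 0 0;0 0 0 0 0 0 0'
python3 -m creep '0 0.001 0 0 0 0 0;0 0 0 0 0 0 0;0 0 0 0 0 0 0'
```

```text
time: 8.2
tool_pos: [539.6, -57.2, 106.4]
tcp_rot: [3.141, 0.0, 1.571]
contact_force: [0.3, 0.5, -2.9]
grip_width: 21.6
finger_force: 30.0
time: 8.53
tool_pos: [539.6, -55.3, 106.4]
tcp_rot: [3.141, 0.0, 1.571]
contact_force: [-0.5, -1.0, -2.4]
grip_width: 22.0
finger_force: 30.0
time: 8.78
tool_pos: [539.6, -54.2, 106.4]
tcp_rot: [3.142, 0.0, 1.571]
contact_force: [0.2, 0.3, -2.2]
grip_width: 21.8
finger_force: 30.0
```

```bash
python3 -m creep '0 0.001 0 0 0 0 0;0 0 0 0 0 0 0;0 0 0 0 0 0 0'
python3 -m creep '0 0.001 0 0 0 0 0;0 0 0 0 0 0 0;0 0 0 0 0 0 0'
python3 - <<'E'
from h import *
im,c=shot("wrist","w5");i2,_=shot("side")
cv2.imwrite("pics/s5.png",cv2.resize(i2[165:260,255:380],(750,570),interpolation=2)[:,:,::-1])
E
```

```text
time: 9.03
tool_pos: [539.6, -53.2, 106.4]
tcp_rot: [3.141, 0.0, 1.571]
contact_force: [0.2, -0.3, -1.9]
grip_width: 21.6
finger_force: 30.0
time: 9.28
tool_pos: [539.7, -52.6, 106.5]
tcp_rot: [3.141, 0.001, 1.571]
contact_force: [-1.1, -2.8, -1.9]
grip_width: 21.6
finger_force: 30.0
```

View pics/s5.png

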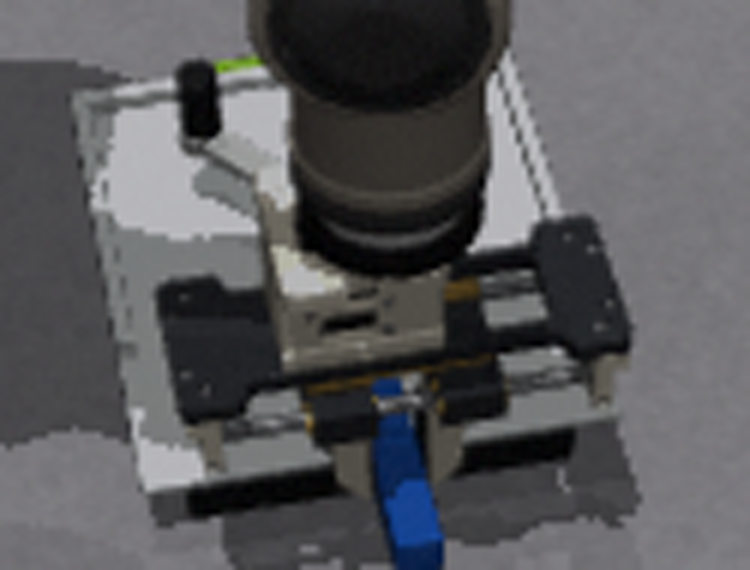

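The side crop shows the handle in the fingers, lying along the lid with the crank clear at (200,100). The jaw's closed back just met the nut (-2.8 N at +2 mm past centre), so it is fully on. Now I lower it the last bit, release and lift.

```bash
python3 -m creep '0 -0.001 -0.0005 0 0 0 0;0 0 -0.0005 0 0 0 0;0 0 0 0 0 0 0;0 0 0 0 0 0 0'
python3 -m creep '0 0 0 0 0 0 50;0 0 0 0 0 0 50;0 0 0 0 0 0 50;0 0 0 0 0 0 50;0 0 0 0 0 0 50;0 0 0 0 0 0 50'
python3 -m creep '0 0 0.01 0 0 0 50;0 0 0.02 0 0 0 50;0 0 0.04 0 0 0 50;0 0 0.04 0 0 0 50;0 -0.02 0.03 0 0 0 50;0 -0.03 0.01 0 0 0 50;0 -0.03 0 0 0 0 50;0 0 0 0 0 0 50'
python3 - <<'E'
from h import *
im,c=shot("wrist","w6")
for b in blobs(im,*BLUE,200): print("blue",cv2.boundingRect(b),*rect(c,b,60))
print(proj(c,[(539.5,75.5,48),(519.5,-24.5,70)]))
E
```

```text
time: 9.72
tool_pos: [539.6, -53.0, 106.0]
tcp_rot: [3.141, -0.0, 1.571]
contact_force: [-2.0, -0.2, 4.8]
grip_width: 21.9
finger_force: 30.0
time: 10.22
tool_pos: [539.6, -53.2, 105.3]
tcp_rot: [-3.142, -0.0, 1.571]
contact_force: [-1.4, 0.8, 0.0]
grip_width: 45.7
finger_force: 0.0
time: 10.88
tool_pos: [539.9, -137.6, 257.6]
tcp_rot: [3.138, 0.003, 1.568]
contact_force: [-0.1, -0.2, -0.5]
grip_width: 46.0
finger_force: 0.0
blue (302, 0, 28, 187) [539.5 -39.9] [20.5037841796875, 132.56854248046875] -89.895485
[[315.2 -73.9]
 [288.   75.7]]
```

View pics/w6.png

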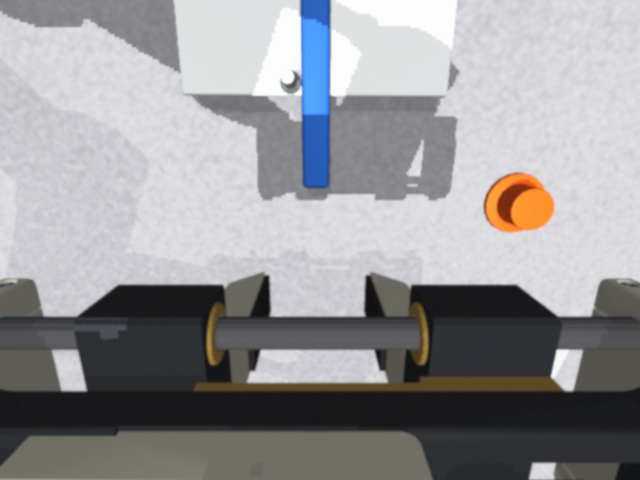

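The spanner lies straight on the nut at x=539.5, with the pin at (288,79) just left of the handle (302–330). Now to the knob.

```bash
python3 -m creep '-0.0068 0.0355 -0.0035 0 0 0.083 60;-0.0068 0.0355 -0.0035 0 0 0.083 60;-0.0068 0.0355 -0.0035 0 0 0.083 60;-0.0068 0.0355 -0.0035 0 0 0.083 60;-0.0068 0.0355 -0.0035 0 0 0.083 60;-0.0068 0.0355 -0.0035 0 0 0.083 60;-0.0068 0.0355 -0.0035 0 0 0.083 60;-0.0068 0.0355 -0.0035 0 0 0.083 60'
python3 -m creep '0 0 0 0 0 0 60;0 0 0 0 0 0 60'
python3 - <<'E'
from h import *
im,c=shot("wrist","w7")
o=readout.get_obs();print(o["tool_pos"],o["tcp_rot"])
print(proj(c,[(485,145,116),(539.5,75.5,88)]))
E
```

```text
time: 11.6
tool_pos: [483.8, 153.2, 227.5]
tcp_rot: [-3.141, -0.001, 2.239]
contact_force: [0.4, 0.4, -0.1]
grip_width: 55.4
finger_force: 0.0
time: 11.77
tool_pos: [484.0, 153.1, 227.3]
tcp_rot: [-3.141, -0.001, 2.239]
contact_force: [1.0, 0.2, 0.4]
grip_width: 54.9
finger_force: 0.0
[484.6 151.8 227.5] [-3.1 -0.   2.2]
[[311.2 271. ]
 [311.9 365.5]]
```

View pics/w7.png

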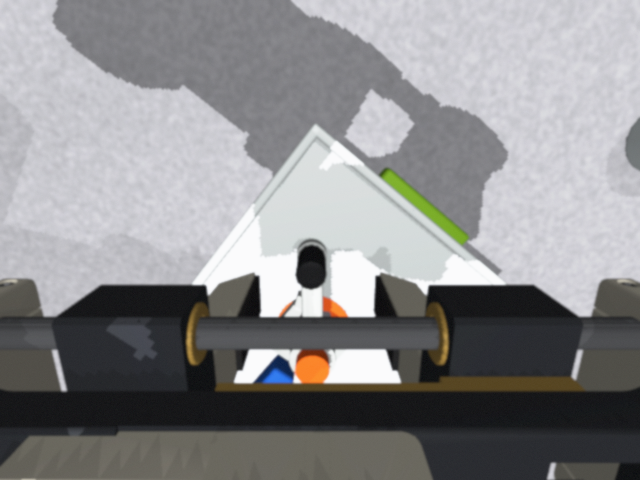

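The knob top is at (311,271) and the cap at (312,366), both where predicted: knob ≈ (486,144), crank at about 128° in world. Descending on it.

```bash
python3 -m creep '0.002 -0.0085 0 0 0 0 60;0 0 -0.03 0 0 0 60;0 0 -0.03 0 0 0 60;0 0 -0.01 0 0 0 60;0 0 -0.005 0 0 0 60;0 0 0 0 0 0 60'
python3 -m creep '0 0 0 0 0 0 0;0 0 0 0 0 0 0;0 0 0 0 0 0 0;0 0 0 0 0 0 0;0 0 0 0 0 0 0;0 0 0 0 0 0 0;0 0 0 0 0 0 0;0 0 0 0 0 0 0'
python3 - <<'E'
from h import *
o=readout.get_obs()
print(o["grip_width"],o["finger_force"],o["tool_pos"],o["contact_force"])
E
```

```text
time: 12.32
tool_pos: [487.4, 141.2, 152.0]
tcp_rot: [-3.14, -0.001, 2.233]
contact_force: [-0.8, 0.5, 0.4]
grip_width: 54.8
finger_force: 0.0
time: 12.98
tool_pos: [487.3, 142.4, 152.6]
tcp_rot: [3.141, 0.0, 2.235]
contact_force: [-0.5, 0.1, 1.5]
grip_width: 19.4
finger_force: 30.0
19.37482660726435 29.999729990959167 [487.3 142.4 152.6] [-0.5  0.1  1.5]
```

```bash
cat > arc.py <<'E'
from h import *
def st():
    o=readout.get_obs();p=np.array(o["tool_pos"])-[539.5,75.5,0];t=np.arctan2(p[1],p[0]);F=np.array(o["contact_force"])
    print(f"t={o['time']:.2f} theta={t:.3f} r={np.hypot(p[0],p[1]):.1f} yaw={o['tcp_rot'][2]:.3f} Ft={F@[-np.sin(t),np.cos(t),0]:.1f} Fr={F@[np.cos(t),np.sin(t),0]:.1f} Fz={F[2]:.1f} grip={o['grip_width']:.1f}")
E
python3 - <<'E'
from arc import *
st()
t=2.234
for i in range(12):
    a,b=t-.1*i,t-.1*(i+1); print(f"{a:.2f}",np.round(.085*np.array([np.cos(b)-np.cos(a),np.sin(b)-np.sin(a)])/2,4))
E
```

```text
t=12.98 theta=2.234 r=84.9 yaw=2.235 Ft=0.3 Fr=0.4 Fz=1.5 grip=19.4
2.23 [0. 0.]
2.13 [0. 0.]
2.03 [0. 0.]
1.93 [0. 0.]
1.83 [0. 0.]
1.73 [0. 0.]
1.63 [0. 0.]
1.53 [ 0. -0.]
1.43 [ 0. -0.]
1.33 [ 0. -0.]
1.23 [ 0. -0.]
1.13 [ 0. -0.]
```

```bash
python3 - <<'E'
from math import *
t=2.234
for i in range(20):
    a,b=t-.1*i,t-.1*(i+1); print("%.2f %.2f %.2f mm per half"%(a,42.5*(cos(b)-cos(a)),42.5*(sin(b)-sin(a))))
E
```

```text
2.23 3.47 2.44 mm per half
2.13 3.70 2.09 mm per half
2.03 3.89 1.71 mm per half
1.93 4.04 1.31 mm per half
1.83 4.15 0.90 mm per half
1.73 4.22 0.48 mm per half
1.63 4.25 0.06 mm per half
1.53 4.23 -0.37 mm per half
1.43 4.17 -0.79 mm per half
1.33 4.07 -1.20 mm per half
1.23 3.93 -1.60 mm per half
1.13 3.75 -1.99 mm per half
1.03 3.54 -2.35 mm per half
0.93 3.29 -2.69 mm per half
0.83 3.00 -3.01 mm per half
0.73 2.68 -3.29 mm per half
0.63 2.34 -3.54 mm per half
0.53 1.98 -3.76 mm per half
0.43 1.59 -3.94 mm per half
0.33 1.19 -4.08 mm per half
```

```bash
python3 -m creep '0.0035 0.0024 0 0 0 -0.05 0;0.0035 0.0024 0 0 0 -0.05 0;0 0 0 0 0 0 0' >/dev/null; python3 -c "from arc import *;st()"
python3 -m creep '0.0037 0.0021 0 0 0 -0.05 0;0.0037 0.0021 0 0 0 -0.05 0;0 0 0 0 0 0 0' >/dev/null; python3 -c "from arc import *;st()"
python3 -m creep '0.0039 0.0017 0 0 0 -0.05 0;0.0039 0.0017 0 0 0 -0.05 0;0 0 0 0 0 0 0' >/dev/null; python3 -c "from arc import *;st()"
```

```text
t=13.23 theta=2.128 r=84.9 yaw=2.133 Ft=-0.2 Fr=1.1 Fz=1.7 grip=19.3
t=13.48 theta=2.029 r=84.9 yaw=2.035 Ft=-1.0 Fr=1.5 Fz=1.9 grip=19.1
t=13.73 theta=1.930 r=84.9 yaw=1.936 Ft=0.0 Fr=2.7 Fz=2.7 grip=19.1
```

```bash
python3 -m creep '0.0040 0.0018 0 0 0 -0.05 0;0.0040 0.0013 0 0 0 -0.05 0;0 0 0 0 0 0 0' >/dev/null; python3 -c "from arc import *;st()"
python3 -m creep '0.0041 0.0009 0 0 0 -0.05 0;0 0 0 0 0 0 0' >/dev/null; python3 -c "from arc import *;st()"
python3 -m creep '0.0041 0.0009 0 0 0 -0.05 0;0 0 0 0 0 0 0' >/dev/null; python3 -c "from arc import *;st()"
```

```text
t=13.98 theta=1.834 r=85.2 yaw=1.836 Ft=0.4 Fr=1.4 Fz=1.9 grip=19.6
t=14.15 theta=1.786 r=85.1 yaw=1.787 Ft=1.1 Fr=2.3 Fz=1.7 grip=19.3
t=14.32 theta=1.738 r=85.2 yaw=1.737 Ft=2.1 Fr=2.9 Fz=3.0 grip=19.5
```

```bash
python3 -m creep '0.0042 0.0008 0 0 0 -0.05 0;0 0 0 0 0 0 0' >/dev/null; python3 -c "from arc import *;st()"
python3 -m creep '0.0042 0.0005 0 0 0 -0.05 0;0 0 0 0 0 0 0' >/dev/null; python3 -c "from arc import *;st()"
```

```text
t=14.48 theta=1.688 r=85.3 yaw=1.687 Ft=2.8 Fr=1.5 Fz=2.4 grip=19.3
t=14.65 theta=1.638 r=85.4 yaw=1.637 Ft=3.0 Fr=1.5 Fz=2.9 grip=19.5
```

```bash
python3 -m creep '0.0021 0.0001 0 0 0 -0.025 0;0 0 0 0 0 0 0' >/dev/null; python3 -c "from arc import *;st()"
python3 -m creep '0.0021 0.0001 0 0 0 -0.025 0;0 0 0 0 0 0 0' >/dev/null; python3 -c "from arc import *;st()"
```

```text
t=14.82 theta=1.613 r=85.4 yaw=1.611 Ft=4.0 Fr=0.5 Fz=2.5 grip=19.3
t=14.98 theta=1.585 r=85.4 yaw=1.584 Ft=2.6 Fr=1.1 Fz=1.5 grip=19.0
```

```bash
python3 -m creep '0.0025 0 0 0 0 -0.03 0;0 0 0 0 0 0 0' >/dev/null; python3 -c "from arc import *;st()"
python3 -m creep '0.0025 -0.0001 0 0 0 -0.03 0;0 0 0 0 0 0 0' >/dev/null; python3 -c "from arc import *;st()"
```

```text
t=15.15 theta=1.554 r=85.4 yaw=1.554 Ft=2.4 Fr=-1.0 Fz=1.6 grip=19.3
t=15.32 theta=1.525 r=85.5 yaw=1.525 Ft=3.2 Fr=-0.4 Fz=0.9 grip=19.2
```

```bash
python3 -m creep '0.0025 -0.0002 0 0 0 -0.03 0;0 0 0 0 0 0 0' >/dev/null; python3 -c "from arc import *;st()"
python3 -m creep '0.0025 -0.0003 0 0 0 -0.03 0;0 0 0 0 0 0 0' >/dev/null; python3 -c "from arc import *;st()"
```

```text
t=15.48 theta=1.496 r=85.5 yaw=1.495 Ft=2.6 Fr=0.0 Fz=1.8 grip=19.2
t=15.65 theta=1.467 r=85.4 yaw=1.465 Ft=2.8 Fr=-0.0 Fz=1.4 grip=19.5
```

```bash
python3 -m creep '0.0025 -0.0004 0 0 0 -0.03 0;0 0 0 0 0 0 0' >/dev/null; python3 -c "from arc import *;st()"
python3 -m creep '0.0025 -0.0004 0 0 0 -0.03 0;0 0 0 0 0 0 0' >/dev/null; python3 -c "from arc import *;st()"
```

```text
t=15.82 theta=1.437 r=85.4 yaw=1.436 Ft=1.9 Fr=0.5 Fz=1.0 grip=19.4
t=15.98 theta=1.408 r=85.4 yaw=1.406 Ft=2.7 Fr=1.3 Fz=0.8 grip=19.2
```

```bash
python3 -m creep '0.0025 -0.0005 0 0 0 -0.03 0;0 0 0 0 0 0 0' >/dev/null; python3 -c "from arc import *;st()"
```

```text
t=16.15 theta=1.378 r=85.4 yaw=1.376 Ft=2.3 Fr=0.5 Fz=1.2 grip=19.0
```

```bash
python3 - <<'E'
from h import *
for n in("top","side","wrist"):
    im,c=shot(n,"chk_"+n)
    for b in blobs(im,*BLUE,40):
        r=rect(c,b,60)
        if abs(r[0][0]-540)<40 and r[0][1]<30 and r[0][1]>-130: print(n,cv2.boundingRect(b),*r)
E
```

```text
top (295, 235, 44, 7) [531.3 -35.6] [15.952080726623535, 134.98858642578125] 87.74158
side (310, 215, 16, 46) [531.8 -43.9] [22.1488037109375, 157.169921875] 87.49846
```

The handle has turned about 2.4° clockwise and rests against the pin, so the spanner is holding. Continuing in small steps.

```bash
python3 -m creep '0.0025 -0.0005 0 0 0 -0.03 0;0 0 0 0 0 0 0' >/dev/null; python3 -c "from arc import *;st()"
python3 -m creep '0.0025 -0.0006 0 0 0 -0.03 0;0 0 0 0 0 0 0' >/dev/null; python3 -c "from arc import *;st()"
```

```text
t=16.47 theta=1.348 r=85.4 yaw=1.345 Ft=2.3 Fr=1.7 Fz=1.3 grip=19.2
t=16.63 theta=1.318 r=85.4 yaw=1.315 Ft=3.6 Fr=1.4 Fz=2.3 grip=19.1
```

```bash
python3 -m creep '0.0024 -0.0007 0 0 0 -0.03 0;0 0 0 0 0 0 0' >/dev/null; python3 -c "from arc import *;st()"
python3 -m creep '0.0024 -0.0007 0 0 0 -0.03 0;0 0 0 0 0 0 0' >/dev/null; python3 -c "from arc import *;st()"
```

```text
t=16.80 theta=1.288 r=85.4 yaw=1.285 Ft=2.9 Fr=0.8 Fz=1.5 grip=19.3
t=16.97 theta=1.259 r=85.4 yaw=1.256 Ft=2.9 Fr=1.5 Fz=1.6 grip=19.4
```

```bash
python3 -m creep '0.0024 -0.0008 0 0 0 -0.03 0;0 0 0 0 0 0 0' >/dev/null; python3 -c "from arc import *;st()"
python3 -m creep '0.0024 -0.0009 0 0 0 -0.03 0;0 0 0 0 0 0 0' >/dev/null; python3 -c "from arc import *;st()"
```

```text
t=17.13 theta=1.229 r=85.4 yaw=1.226 Ft=2.8 Fr=2.3 Fz=2.2 grip=19.4
t=17.30 theta=1.199 r=85.4 yaw=1.196 Ft=2.3 Fr=1.5 Fz=2.6 grip=19.1
```

```bash
python3 -m creep '0.0024 -0.0009 0 0 0 -0.03 0;0 0 0 0 0 0 0' >/dev/null; python3 -c "from arc import *;st()"
```

```text
t=17.47 theta=1.169 r=85.4 yaw=1.166 Ft=2.5 Fr=2.3 Fz=2.7 grip=19.0
```

```bash
cat >> arc.py <<'E'
def ok(lim=5.0):
    st();o=readout.get_obs();p=np.array(o["tool_pos"])-[539.5,75.5,0];t=np.arctan2(p[1],p[0])
    raise SystemExit(int(np.dot(o["contact_force"],[-np.sin(t),np.cos(t),0])>lim))
E
K='from arc import *;ok()'
python3 -m creep '0.0023 -0.001 0 0 0 -0.03 0;0 0 0 0 0 0 0' >/dev/null; python3 -c "$K" &&
python3 -m creep '0.0023 -0.001 0 0 0 -0.03 0;0 0 0 0 0 0 0' >/dev/null && python3 -c "$K" &&
python3 -m creep '0.0023 -0.0011 0 0 0 -0.03 0;0 0 0 0 0 0 0' >/dev/null && python3 -c "$K" &&
python3 -m creep '0.0022 -0.0012 0 0 0 -0.03 0;0 0 0 0 0 0 0' >/dev/null && python3 -c "$K" &&
python3 -m creep '0.0022 -0.0013 0 0 0 -0.03 0;0 0 0 0 0 0 0' >/dev/null && python3 -c "$K" &&
python3 -m creep '0.0022 -0.0013 0 0 0 -0.03 0;0 0 0 0 0 0 0' >/dev/null && python3 -c "$K"
```

```text
t=17.63 theta=1.140 r=85.4 yaw=1.136 Ft=2.8 Fr=2.7 Fz=2.0 grip=19.1
t=17.80 theta=1.111 r=85.5 yaw=1.106 Ft=3.0 Fr=2.6 Fz=1.9 grip=19.2
t=17.97 theta=1.081 r=85.5 yaw=1.076 Ft=3.3 Fr=2.0 Fz=1.7 grip=19.3
t=18.13 theta=1.052 r=85.5 yaw=1.046 Ft=2.3 Fr=1.7 Fz=1.6 grip=19.5
t=18.30 theta=1.027 r=85.5 yaw=1.016 Ft=4.9 Fr=2.2 Fz=2.7 grip=19.4
t=18.47 theta=1.004 r=85.6 yaw=0.986 Ft=7.3 Fr=1.7 Fz=3.4 grip=19.0
```

```bash
K='from arc import *;ok(11)'
python3 -m creep '0.0014 -0.0009 0 0 0 -0.02 0;0 0 0 0 0 0 0;0 0 0 0 0 0 0' >/dev/null; python3 -c "$K" &&
python3 -m creep '0.0011 -0.0006 0 0 0 -0.015 0;0 0 0 0 0 0 0;0 0 0 0 0 0 0' >/dev/null && python3 -c "$K" &&
python3 -m creep '0.0011 -0.0007 0 0 0 -0.015 0;0 0 0 0 0 0 0;0 0 0 0 0 0 0' >/dev/null && python3 -c "$K"
```

```text
t=18.72 theta=0.991 r=85.7 yaw=0.968 Ft=6.3 Fr=2.5 Fz=3.3 grip=19.4
t=18.97 theta=0.979 r=85.7 yaw=0.953 Ft=8.8 Fr=2.8 Fz=2.6 grip=19.8
t=19.22 theta=0.964 r=85.8 yaw=0.938 Ft=7.7 Fr=2.8 Fz=3.9 grip=19.4
```

```bash
K='from arc import *;st()'
python3 -m creep '0.001 -0.0006 0 0 0 -0.012 0;0 0 0 0 0 0 0;0 0 0 0 0 0 0;0 0 0 0 0 0 0' >/dev/null; python3 -c "$K"
python3 -m creep '0 0 0 0 0 0 0;0 0 0 0 0 0 0;0 0 0 0 0 0 0;0 0 0 0 0 0 0;0 0 0 0 0 0 0;0 0 0 0 0 0 0;0 0 0 0 0 0 0' >/dev/null; python3 -c "$K"
python3 -m creep '0 0 0 0 0 0 0;0 0 0 0 0 0 0;0 0 0 0 0 0 0;0 0 0 0 0 0 0;0 0 0 0 0 0 0;0 0 0 0 0 0 0;0 0 0 0 0 0 0' >/dev/null; python3 -c "$K"
```

```text
t=19.55 theta=0.951 r=85.8 yaw=0.926 Ft=8.8 Fr=1.9 Fz=2.2 grip=19.5
t=20.13 theta=0.951 r=85.8 yaw=0.926 Ft=8.2 Fr=1.6 Fz=2.7 grip=19.5
t=20.72 theta=0.951 r=85.8 yaw=0.926 Ft=9.3 Fr=2.3 Fz=3.8 grip=19.3
```

Firm pull held at about 8.8 N for over a second. Easing off slightly, releasing and lifting clear.

```bash
python3 -m creep '-0.0008 0.0006 0 0 0 0 0;0 0 0 0 0 0 0' >/dev/null; python3 -c "from arc import *;st()"
python3 -m creep '0 0 0 0 0 0 50;0 0 0 0 0 0 50;0 0 0 0 0 0 50;0 0 0 0 0 0 50;0 0 0 0 0 0 50;0 0 0 0 0 0 50' 
python3 -m creep '0 0 0.01 0 0 0 50;0 0 0.02 0 0 0 50;0 0 0.035 0 0 0 50;0 0 0.035 0 0 0 50;-0.02 0.03 0.03 0 0 0 50;-0.02 0.03 0.03 0 0 0 50;-0.02 0.03 0 0 0 0 50;-0.02 0.03 0 0 0 0 50'
python3 -m creep '-0.02 0.03 0 0 0 0 50;-0.02 0.03 0 0 0 0 50;-0.02 0.03 0 0 0 0 50;-0.02 0.03 0 0 0 0 50;0 0 0 0 0 0 50;0 0 0 0 0 0 50'
python3 - <<'E'
from h import *
for n in("top","side"):
    im,c=shot(n,"f_"+n)
    for b in blobs(im,*BLUE,40): print(n,cv2.boundingRect(b),*rect(c,b,60 if cv2.boundingRect(b)[0]<345 else 24))
    print(proj(c,[(539.5+85*np.cos(.97),75.5+85*np.sin(.97),116),(539.5,75.5,88)]))
    if n=="top": T=cv2.resize(im[190:290,220:345],(400,320),interpolation=2)
    else: S=cv2.resize(im[160:260,255:380],(400,320),interpolation=2)
cv2.imwrite("pics/final.png",np.hstack([T,S])[:,:,::-1])
E
```

```text
t=20.88 theta=0.958 r=85.8 yaw=0.926 Ft=7.6 Fr=0.9 Fz=2.3 grip=19.2
time: 21.38
tool_pos: [590.3, 144.6, 152.4]
tcp_rot: [3.141, -0.0, 0.923]
contact_force: [0.0, 0.2, -0.2]
grip_width: 45.8
finger_force: 0.0
time: 22.05
tool_pos: [514.3, 259.2, 308.9]
tcp_rot: [3.138, -0.005, 0.922]
contact_force: [0.8, 0.4, -0.7]
grip_width: 45.9
finger_force: 0.0
time: 22.55
tool_pos: [433.3, 379.6, 306.6]
tcp_rot: [3.141, -0.001, 0.927]
contact_force: [1.4, 0.1, -0.0]
grip_width: 46.2
finger_force: 0.0
top (419, 290, 59, 21) [ 349.8 -451.8] [21.482378005981445, 186.0181884765625] 75.86884
top (295, 235, 44, 7) [532.2 -35.7] [14.39776611328125, 135.04843139648438] 87.22848
top (413, 171, 56, 22) [ 730.5 -432.2] [24.746992111206055, 183.41464233398438] 74.44699
[[257.1 215.6]
 [280.3 233.2]]
side (261, 363, 22, 92) [ 350.3 -466.8] [28.066726684570312, 188.80918884277344] 76.09435
side (430, 325, 20, 83) [ 730.1 -435.3] [31.026254653930664, 198.3587188720703] 73.3633
side (310, 215, 16, 46) [531.6 -43.9] [21.597322463989258, 157.169921875] 87.49846
[[323.  170.2]
 [311.3 197.3]]
```

View pics/final.png

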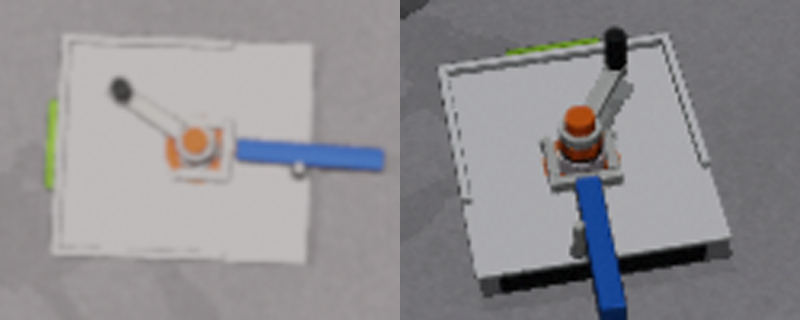

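The final crops show the spanner fully on the nut, its handle against the pin at (299,170) and the crank at its tightened place (120,90). The robot is clear and the other things have not moved.

```bash
python3 -c "
from plant import order;print(order.close_job())"
```

```text
the job is handed in; nothing more can be done
None
```

The job is handed in at about 22.7 s of the 69 s allowed: the spanner is fully on the lower nut with its handle held by the pin, the jam nut was tightened to the firm stage (about 8.8 N at the knob, held over 1 s) without reaching the hard end, and the robot is clear of everything.

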